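Lock the lint screen into its cradle

TASK

Push the lint screen by its blue end until it is fully home in the grey cradle, and only then push the orange latch arm round with a fingertip until it lies fully closed across the cradle's mouth, against its stop. Do not lift the screen and leave everything else on the shelf where it stands; finish with the hand clear.

Things in the scene. Friction and masses are not known exactly. Their poses are not given: they have to be found in the camera images.
- cradle: Grey cradle fixed to the shelf, 128 x 198 x 22 mm: a channel along its y axis, open at +y (mouth), with a back stop at -y. Floor 6 mm thick; side rails 12 mm thick, 22 mm high, 104 mm apart inside. Origin on the shelf surface under the middle of the channel; stop's inner face at y = -90 mm, mouth at y = +90 mm; z up.
- screen: Steel mesh lint screen loose in the channel, 100 (x) x 180 (y) mm, 0.2 kg, frame 12 mm high; blue grip bar at its +y end, 16 mm thick, 26 mm high, outer face at its y = +90 mm. Origin: centre of underside, axes as the cradle's. Starts 25 to 50 mm out of the mouth; fully home its origin is at y = 0, z = 6 mm in the cradle's frame. Slides with a few newtons.
- latch (a joint): Orange latch arm's angle (rad): 0 = closed on its stop, pointing along the cradle's -x; grows as it opens, clockwise from above; pi/2 = along cradle +y; limit 2.2. Starts at 1.45 to 1.85. Friction hinge: stays where left, needs about 1 N at the post. Arm 132 mm long from the pivot, 12 mm wide, 8 to 20 mm above the shelf; closed, it passes 6 mm outside a homed screen.
- latch_pivot (a point): The latch arm's pivot axis, 20 mm above the shelf, on the cradle at its x = +72 mm, y = +102 mm; axes as the cradle's.
- latch_post (a point): Top centre of the round upright post on the latch arm, 12 mm diameter, from 20 to 50 mm above the shelf, on the arm's centre line 85 mm from the pivot; moves with the arm.
- canister: clear acrylic canister with white lid and steel flip latch, 94 mm diameter, 131 mm high, loose bystander; origin at centre of underside
- stay_box: pink plastic collar stay box, 62 x 92 x 30 mm, loose bystander; origin at centre of underside
- cedar_block: cedar moth block, 50 x 100 x 22 mm, loose bystander; origin at centre of underside
- button_tin: aluminium button tin, 60 mm diameter, 45 mm high, loose bystander; origin at centre of underside
- clothespin1: bamboo clothespin lying flat, 75 x 14 x 13 mm, long axis its x, loose bystander; origin at centre of underside
- clothespin2: second bamboo clothespin, same as clothespin1
- spray_bottle: white bottle with blue cap, 60 mm diameter, 150 mm high, loose bystander; origin at centre of underside
Not all that is in view belongs to the job. Leave any red look-alike of the screen alone.

How it is judged:
On the way, in this order (a step that is already met when the one before it is completed fails the run):
1. the screen is fully home (within 6 mm of the back stop) while the latch is still open (more than 0.9 rad) (y of screen in the frame of cradle below 0.006 m and value of joint latch above 0.9 rad), for 0.2 s.
2. the latch is closed (under 0.12 rad) with the screen home (y of screen in the frame of cradle below 0.006 m and value of joint latch below 0.12 rad), for 0.2 s.
At the end, for the whole second after the job is handed in: The screen lies flat and at rest in the cradle, within 6 mm of the back stop, and the latch arm is closed to within 0.12 rad of its stop (all of step 2 and height (world z) of screen below 0.01 m and angle between screen's own z axis and vertical below 0.05 rad and linear speed of screen below 0.02 m/s); the robot touches nothing.
It fails at once if the screen is lifted (12 mm or more above its place) or tipped by more than 0.15 rad (height (world z) of screen above 0.018 m or angle between screen's own z axis and vertical above 0.15 rad).
It fails at once if any other thing on the shelf is moved by more than 20 mm (distance of any of canister, stay_box, cedar_block, button_tin, clothespin1, clothespin2, spray_bottle from where it was at the start of the episode above 0.02 m).
It also fails if it takes over 54 s, if anything falls off the work surface, if the arm or the gripper's body presses on something with over 40 N, if the wrist force passes 120 N, or if a joint passes its speed limit or range.

ROBOT

A 6-joint arm with a two-finger parallel gripper is mounted at the origin on the work surface. World frame = base frame: x ahead of the robot, y to its left, z up, the work surface at z = 0. Lengths are in m, angles in rad, forces in N, time in s.
With the tool pointing down it reaches from about 0.4 to 0.925 m from the base axis. Payload 12.5 kg.
Tool frame: the origin (TCP) lies where the fingers leave the gripper's body, on its centre line; the fingertips stand 78 mm ahead of it and the grasp point (between the pads) lies 59 mm ahead of it; z points along the fingers, y is the line along which they close (so a half turn about z gives the same grasp; the last joint's range is limited). The gripper opens to 95 mm and grips with 3 to 60 N. Pads are 20 mm wide; open, the fingers measure 119 mm over their backs; the gripper's body (75 mm by 180 mm) begins 59 mm behind the grasp point.
Start: joints at [1.058, 0.491, 1.559, -0, 1.092, -0.106], TCP at [0.247, 0.574, 0.292] pointing down, gripper open.
Joint ranges: [-3.1, 3.1], [-0.84, 2.19], [0.05, 2.79], [-1.13, 4.28], [0.06, 2.93], [-2.69, 2.69]. Speed limits (rad/s): [2.22, 2.22, 2.79, 3.14, 3.14, 3.14].

INTERFACE

Orientations are given as a unit quaternion [x, y, z, w].
In Python, from workcell import manip gives the robot as it stands.
- The arm moves only by the shell command python3 -m crank 'ROWS' [FORCE]. ROWS is JSON, a list of rows, each an object of numbers: "tx", "ty", "tz": the shift along the world's x, y, z in units of 0.2 m (1.0 is 0.2 m); "ax", "ay", "az": the turn, a rotation vector about the world's x, y, z in units of 30 degrees (1.0 is 30 degrees); "fingers": the opening, from -1 (shut) to 1 (fully open). In form: [{"tx": .., "ty": .., "tz": .., "ax": .., "ay": .., "az": .., "fingers": ..}, ...]. A call has 1 to 8 rows; each row shifts and turns the commanded pose from where the row before left it; what a row does not reach is not made up. A row lasts 1/8 s, in which the tool goes at most 62.5 mm and 10.7 degrees, less where a joint would pass 70% of its speed; a pose out of reach is approached as far as the arm can. A call with a number of a shift or a turn outside -1 to 1 is refused whole. A call with a gripper value outside its range is refused whole. The fingers move at their own pace and stop on an object; FORCE is the grip in N (left out, the last holds). Time passes only in rows, so rows that do not move let the fingers close. It gives the time, the measured TCP pose, the force, the opening and the grip force at its end, in the units of the state.
- manip.state(): the state, without advancing time (a new reading comes with each control period).
- manip.capture(name): name is "side" or "top"; returns (picture, depth): 480x640x3 uint8, red, green, blue; 480x640 float32, m along the optical axis (not along the pixel's ray), 0 where there is no reading.
- manip.camera_params(name): a dict with "intrinsics" (3x3 intrinsics, pixels), "rvec" (rotation vector, rad) and "tvec" (3), from world to camera coordinates, as OpenCV has them. Camera axes: x right, y down, z forward; pixel columns grow to the right and rows downward; lengths in m; the calibration is good to about 2 mm. A picture is of the moment at which its call begins. camera_params takes no time and is no camera call.
- manip.finish_job(): hands the job in; it is judged then, once.
The state is a dict: "clock": time; "joint_positions": joint angles; "dq": joint speeds; "joint_efforts": joint torques, N m; "position": TCP position; "eef_rot": TCP orientation; "force": force on the tool from outside, world axes, zero at the start; "moment": the same for the moment, N m; "opening": finger opening in m; "gripper_force": force on a finger pad.
Only numpy, scipy, OpenCV 4.12 (cv2) and the standard library are available. Lean on these libraries where they do the work, as an engineer would, in place of code of your own. Each camera call takes 0.05 s, during which the arm holds its last target. There are 200 camera calls.

## Working session

There is one attempt and no reset: what is moved stays moved. The work goes in short steps, Python scripts to look and compute and a shell command to move; the robot and the scene stay as the last step left them, time stands still between calls to the robot, and variables do not carry over. Pictures are saved under pics/ and viewed, at most 10 in all, crops included, and the job is handed in when it is done.

```bash
mkdir -p pics; ls; python3 - <<'E'
from workcell import manip
import cv2,numpy as np
for n in("top","side"):
    p,d=manip.capture(n); np.savez(f"pics/{n}0.npz",p=p,d=d); cv2.imwrite(f"pics/{n}0.png",p[:,:,::-1])
    c=manip.camera_params(n); R=cv2.Rodrigues(np.array(c["rvec"]))[0]; print(n,c["intrinsics"],-R.T@np.array(c["tvec"]).ravel(),R[2])
print(manip.state())
E
```

```text
pics
top [[450.66795264   0.         313.50626137]
 [  0.         450.66795264 241.34184982]
 [  0.           0.           1.        ]] [ 0.43170691 -0.01348842  1.28685667] [ 0.10377338 -0.00404094 -0.99459276]
side [[486.14737583   0.         318.25962365]
 [  0.         486.14737583 230.34598707]
 [  0.           0.           1.        ]] [0.50081401 0.67545502 0.88785999] [ 0.05878321 -0.6454598  -0.76152884]
{'clock': 0.1, 'joint_positions': array([ 1.05841655e+00,  4.91461816e-01,  1.55938186e+00, -1.21104454e-05,
        1.09172485e+00, -1.05592199e-01]), 'dq': array([ 0.00097141, -0.00136   , -0.00017487,  0.00272249, -0.0002492 ,
        0.00015505]), 'joint_efforts': array([ 2.90583863e-03, -6.13626909e+01, -2.58608687e+01,  6.93841791e-02,
        4.69677290e-02, -5.84420235e-06]), 'position': array([0.24719389, 0.57388195, 0.29174572]), 'eef_rot': array([ 2.01991560e-01,  9.79387141e-01, -4.66464164e-04, -1.43260693e-04]), 'force': array([ 0.76278426, -0.64988818, -1.01627638]), 'moment': array([-0.01013042,  0.01681452,  0.02882398]), 'gripper_force': 0.0, 'opening': 0.09523127649036826}
```

View pics/top0.png

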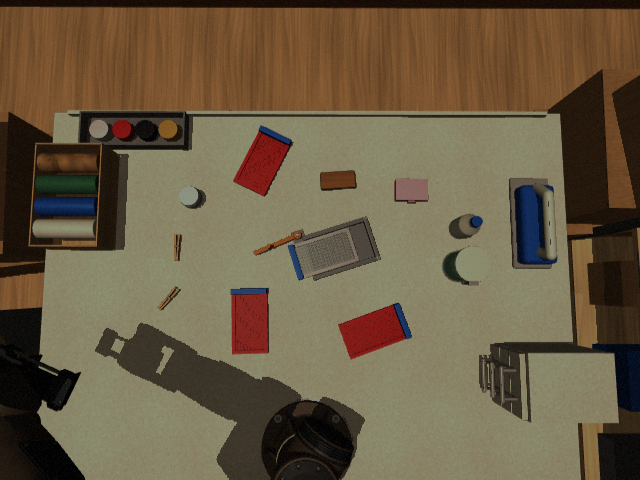

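View pics/side0.png

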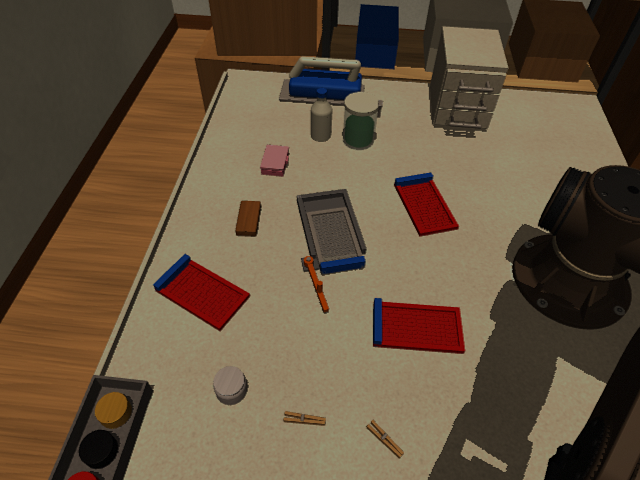

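The top view shows the grey cradle with the mesh screen at about (335,248). The blue bar is at (296,262), and the orange latch arm runs from its pivot at (298,236) to its tip at (256,252).

Candidates for the screen:
- **Grey mesh, blue bar:** (330,250), in the grey cradle.
- **Red look-alikes:** (263,160), (250,322) and (375,330).

I choose the grey one, the only one in a grey cradle with an orange latch.

```bash
cat > h.py <<'E'
from workcell import manip
import cv2,numpy as np
def cam(n):
    c=manip.camera_params(n); R=cv2.Rodrigues(np.array(c["rvec"]))[0]
    return np.array(c["intrinsics"]),R,np.array(c["tvec"]).ravel()
def onplane(n,uv,z):
    K,R,t=cam(n); uv=np.atleast_2d(np.asarray(uv,float)); C=-R.T@t
    d=(np.linalg.inv(K)@np.c_[uv,np.ones(len(uv))].T).T@R
    return C+d*((z-C[2])/d[:,2])[:,None]
def proj(n,P):
    K,R,t=cam(n); return cv2.projectPoints(np.atleast_2d(np.asarray(P,float)),R,t,K,None)[0][:,0]
def mask(p,kind,box):
    h=cv2.cvtColor(p,cv2.COLOR_RGB2HSV); lo,hi={'blue':((105,120,50),(125,255,255)),'orange':((5,150,70),(18,255,255))}[kind]
    m=cv2.inRange(h,lo,hi); k=np.zeros_like(m); u0,v0,u1,v1=box; k[v0:v1,u0:u1]=m[v0:v1,u0:u1]
    nn,l,s,_=cv2.connectedComponentsWithStats(k); i=1+np.argmax(s[1:,4]); return (l==i)
def rect(n,m,z):
    v,u=np.nonzero(m); P=onplane(n,np.c_[u,v],z)[:,:2]
    r=cv2.minAreaRect((P*1000).astype(np.float32)); return r,cv2.boxPoints(r)
E
python3 - <<'E'
from h import *
np.set_printoptions(precision=1,suppress=True)
B={'top':(240,215,310,290),'side':(290,240,370,320)}
for n in B:
    f=np.load(f"pics/{n}0.npz"); p=f['p']
    for k,z in(('blue',.032),('orange',.02)):
        m=mask(p,k,B[n]); r,b=rect(n,m,z); print(n,k,m.sum(),r,b.tolist())
f=np.load("pics/top0.npz");d=f['d'];K,R,t=cam('top')
v,u=np.mgrid[205:290,240:390]; z=d[v,u]; X=np.stack([(u-K[0,2])/K[0,0]*z,(v-K[1,2])/K[1,1]*z,z],-1)-t
X=X@R; H=X[...,2]*1000
print(np.percentile(H,[2,20,50,80,95]))
hm=((H>14)&(H<60)).astype(np.uint8)
g=cv2.cvtColor(f['p'],cv2.COLOR_RGB2HSV)[205:290,240:390]
gm=(hm>0)&(g[...,1]<90)
P=X[gm][:,:2]*1000; nn,l,s,_=cv2.connectedComponentsWithStats(gm.astype(np.uint8)); print(s[:,4])
i=1+np.argmax(s[1:,4]); P=X[l==i][:,:2]*1000; r=cv2.minAreaRect(P.astype(np.float32)); print('rails',r,cv2.boxPoints(r).tolist())
a=f['p'][200:295,235:395]; a=cv2.resize(a,None,fx=5,fy=5,interpolation=cv2.INTER_CUBIC)
cv2.imwrite("pics/crop1.png",a[:,:,::-1])
E
```

```text
top blue 187 ((505.6687927246094, 32.087303161621094), (97.91210174560547, 14.782073020935059), 17.58517074584961) [[456.76751708984375, 24.342191696166992], [461.2335205078125, 10.250900268554688], [554.570068359375, 39.83241271972656], [550.1040649414062, 53.9237060546875]]
top orange 201 ((557.9892578125, 83.79666137695312), (20.537769317626953, 141.31683349609375), 24.439422607421875) [[519.4069213867188, 143.87547302246094], [577.8740844726562, 15.220736503601074], [596.5715942382812, 23.717849731445312], [538.1044311523438, 152.37258911132812]]
side blue 257 ((505.0350341796875, 33.44696044921875), (97.51701354980469, 15.721871376037598), 17.611343383789062) [[456.18341064453125, 26.18715476989746], [460.940185546875, 11.202154159545898], [553.8866577148438, 40.706764221191406], [549.1298828125, 55.69176483154297]]
side orange 194 ((566.4124145507812, 57.083778381347656), (20.74313735961914, 88.02888488769531), 25.863861083984375) [[537.8790893554688, 92.16499328613281], [576.2803344726562, 12.953692436218262], [594.9457397460938, 22.0025634765625], [556.5444946289062, 101.2138
[... 200 characters left out ...]
     2     2     1     5     6     3     1     4    11
    24     1     6     1    13     1     5     3     1     2     5    14
     2     1     1     2     1     4     1     1     1     4     2     2
     1     1     1     2     2     9     1     1     3     1     1     1
    10     1     1     2     1     1     1     2     2     1     1     4
     4     1     1     1     1     4     1     1     1     4     1     1
     1     1]
rails ((542.1787109375, -81.04497528076172), (128.31346130371094, 224.5561065673828), 17.7244873046875) [[446.8854675292969, 6.371517181396484], [515.2493286132812, -207.52523803710938], [637.471923828125, -168.4614715576172], [569.1080932617188, 45.43528747558594]]
```

View pics/crop1.png

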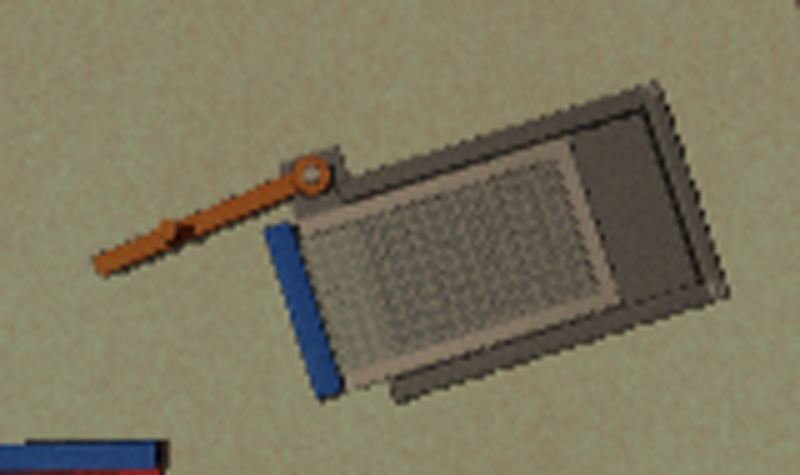

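The crop confirms the choice: a grey mesh screen with a blue bar, the bar centred at crop (305,312). The mouth corner of the lower rail is at (398,395), the pivot at (311,174) and the post at about (178,232). Next I fix the cradle's frame from these points.

```bash
python3 - <<'E'
from h import *
np.set_printoptions(precision=1,suppress=True)
yaw=np.deg2rad(17.6); A=np.array([[np.cos(yaw),np.sin(yaw)],[-np.sin(yaw),np.cos(yaw)]])
c=lambda x,y:(235+(x+.5)/5-.5,200+(y+.5)/5-.5)
piv=onplane('top',c(311,174),.022)[0,:2]*1000
O=piv-A.T@[72,102]; print('pivot',piv,'origin from pivot',O)
for nm,xy,z in [('mouth rail outer corner',(398,400),.022),('back corner L',(725,292),.022),('back corner U',(655,84),.022),('stop inner U',(645,112),.022),('stop inner L',(700,285),.022),('tip',(98,266),.02),('post top',(176,232),.05),('post base',(185,232),.02)]:
    w=onplane('top',c(*xy),z)[0,:2]*1000; print(nm,w,'cradle',A@(w-O))
print('bar centre in cradle',A@(np.array([505.3,32.8])-O))
f=np.load("pics/side0.npz")['p'][190:330,270:390]; cv2.imwrite("pics/crop2.png",cv2.resize(f,None,fx=4,fy=4,interpolation=cv2.INTER_CUBIC)[:,:,::-1])
E
```

```text
pivot [583.3  28.6] origin from pivot [545.5 -90.4]
mouth rail outer corner [456.1 -20.7] cradle [-64.2  93.5]
back corner L [ 516.8 -204.6] cradle [ -61.9 -100.2]
back corner U [ 635.1 -166.5] cradle [ 62.4 -99.6]
stop inner U [ 619.  -160.6] cradle [ 48.8 -89.2]
stop inner L [ 520.8 -190.6] cradle [-53.9 -88. ]
tip [531.2 148.4] cradle [ 58.5 232. ]
post top [547.7 101.9] cradle [ 60.2 182.6]
post base [550.5  99.6] cradle [ 62.2 179.6]
bar centre in cradle [ -1.1 129.6]
```

View pics/crop2.png

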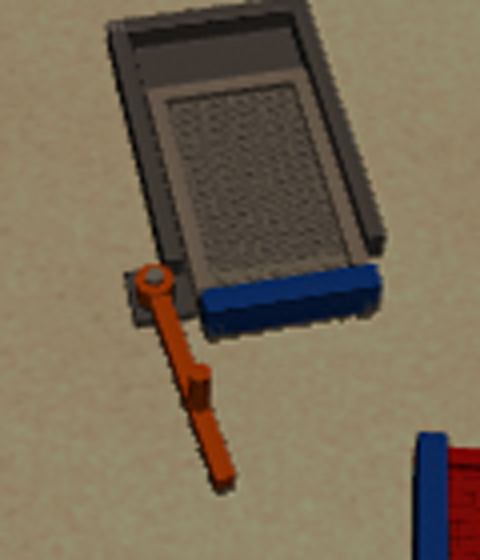

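The second crop shows the same assembly from the side. The post stands at (200,385) and the way round to the closed position is free. The measurements fit the sizes given:
- Pivot to post is 82 mm (85 given).
- The screen is about 46 mm out.
- The cradle is at yaw 17.6° with its origin near (545, -90) mm.
- The latch is at about 1.45 rad.

Next I move above the outside of the bar with the fingers shut.

```bash
python3 -m crank '[{"tx":0.12,"ty":-0.25,"az":0.17,"fingers":-1},{"tx":0.12,"ty":-0.25,"az":0.17,"fingers":-1},{"tx":0.12,"ty":-0.25,"az":0.17,"fingers":-1},{"tx":0.12,"ty":-0.25,"az":0.17,"fingers":-1},{"tx":0.12,"ty":-0.25,"az":0.17,"fingers":-1},{"tx":0.12,"ty":-0.25,"az":0.17,"fingers":-1},{"tx":0.12,"ty":-0.25,"az":0.17,"fingers":-1},{"tx":0.12,"ty":-0.25,"az":0.17,"fingers":-1}]'
cat >> h.py <<'E'
from scipy.spatial.transform import Rotation as Ro
YAW=np.deg2rad(17.6); A=np.array([[np.cos(YAW),np.sin(YAW)],[-np.sin(YAW),np.cos(YAW)]]); O=np.array([545.5,-90.5])
def where(*goals):
    s=manip.state(); p=s['position']*1000; M=Ro.from_quat(s['eef_rot']).as_matrix()
    c=A@(p[:2]-O); print('t %.2f cradle xy %s tip z %.1f tool-y yaw %.1f tilt %.1f open %.3f force(cradle) %s'%(s['clock'],c.round(1),p[2]-78,np.degrees(np.arctan2(M[1,1],M[0,1])),np.degrees(np.arccos(-M[2,2])),s['opening'],(A@s['force'][:2]).round(1)),s['force'][2].round(1))
    q=c
    for g in goals:
        w=A.T@(np.array(g[:2])-q)/200; print(' to',g,'tx %.3f ty %.3f'%tuple(w),'tz %.3f'%((g[2]+78-p[2])/200)); q=np.array(g[:2])
E
python3 -c "
from h import *; where((0,168,14))"
```

```text
t 0.10 cradle xy [-83.5 723.5] tip z 213.7 tool-y yaw 66.7 tilt 0.1 open 0.095 force(cradle) [ 0.5 -0.9] -1.0
 to (0, 168, 14) tx 1.238 ty -2.521 tz -0.999validation failed for argument at $[0]...
```

```bash
python3 -m crank '[{"tx":0.12,"ty":-0.25,"tz":0,"ax":0,"ay":0,"az":0.17,"fingers":-1},{"tx":0.12,"ty":-0.25,"tz":0,"ax":0,"ay":0,"az":0.17,"fingers":-1},{"tx":0.12,"ty":-0.25,"tz":0,"ax":0,"ay":0,"az":0.17,"fingers":-1},{"tx":0.12,"ty":-0.25,"tz":0,"ax":0,"ay":0,"az":0.17,"fingers":-1},{"tx":0.12,"ty":-0.25,"tz":0,"ax":0,"ay":0,"az":0.17,"fingers":-1},{"tx":0.12,"ty":-0.25,"tz":0,"ax":0,"ay":0,"az":0.17,"fingers":-1},{"tx":0.12,"ty":-0.25,"tz":0,"ax":0,"ay":0,"az":0.17,"fingers":-1},{"tx":0.12,"ty":-0.25,"tz":0,"ax":0,"ay":0,"az":0.17,"fingers":-1}]'
python3 -c "
from h import *; where((0,168,14))"
```

```text
clock: 1.1
position: [0.4397, 0.1723, 0.2922]
eef_rot: [-0.154, 0.988, 0.0, -0.0]
force: [1.2, -0.1, -0.3]
opening: 0.0204
gripper_force: 0.0
t 1.10 cradle xy [-21.3 282.5] tip z 214.2 tool-y yaw 107.7 tilt 0.0 open 0.020 force(cradle) [ 1.1 -0.4] -0.3
 to (0, 168, 14) tx 0.275 ty -0.513 tz -1.001
```

```bash
python3 -m crank '[{"tx":0.14,"ty":-0.26,"tz":0,"ax":0,"ay":0,"az":0,"fingers":-1},{"tx":0.135,"ty":-0.253,"tz":0,"ax":0,"ay":0,"az":0,"fingers":-1},{"tx":0,"ty":0,"tz":-0.25,"ax":0,"ay":0,"az":0,"fingers":-1},{"tx":0,"ty":0,"tz":-0.25,"ax":0,"ay":0,"az":0,"fingers":-1},{"tx":0,"ty":0,"tz":-0.25,"ax":0,"ay":0,"az":0,"fingers":-1},{"tx":0,"ty":0,"tz":-0.15,"ax":0,"ay":0,"az":0,"fingers":-1},{"tx":0,"ty":0,"tz":-0.1,"ax":0,"ay":0,"az":0,"fingers":-1},{"tx":0,"ty":0,"tz":0,"ax":0,"ay":0,"az":0,"fingers":-1}]'
python3 -c "
from h import *; where((0,102,14))
p,d=manip.capture('top'); cv2.imwrite('pics/t1.png',p[:,:,::-1]); m=mask(p,'orange',(240,215,310,290)); print(m.sum())
p,d=manip.capture('side'); cv2.imwrite('pics/s1.png',cv2.resize(p[170:350,240:440],None,fx=3,fy=3)[:,:,::-1])"
```

```text
clock: 2.1
position: [0.4938, 0.0714, 0.091]
eef_rot: [-0.152, 0.988, 0.0, -0.002]
force: [0.4, -0.7, -0.3]
opening: 0.0005
gripper_force: 0.0
t 2.10 cradle xy [ -0.4 170. ] tip z 13.0 tool-y yaw 107.5 tilt 0.2 open 0.000 force(cradle) [ 0.2 -0.8] -0.3
 to (0, 102, 14) tx 0.105 ty -0.323 tz 0.005
79
```

View pics/s1.png

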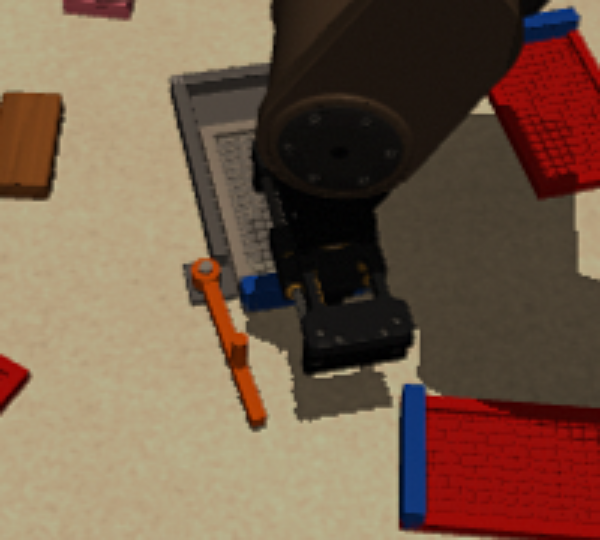

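The side crop shows the fingers down in front of the bar at about (330,320). The latch arm is untouched, with its tip at (258,420) and its post at (240,350). Now I push along the channel.

```bash
python3 -m crank '[{"tx":0.018,"ty":-0.057,"tz":0,"ax":0,"ay":0,"az":0,"fingers":-1},{"tx":0.018,"ty":-0.057,"tz":0,"ax":0,"ay":0,"az":0,"fingers":-1},{"tx":0.018,"ty":-0.057,"tz":0,"ax":0,"ay":0,"az":0,"fingers":-1},{"tx":0.018,"ty":-0.057,"tz":0,"ax":0,"ay":0,"az":0,"fingers":-1},{"tx":0,"ty":0,"tz":0,"ax":0,"ay":0,"az":0,"fingers":-1}]'
python3 -c "
from h import *; where((0,102,14))"
```

```text
clock: 2.82
position: [0.509, 0.0248, 0.0923]
eef_rot: [-0.151, 0.988, -0.0, 0.0]
force: [1.2, -0.6, 0.0]
opening: 0.0006
gripper_force: 0.0
t 2.83 cradle xy [1.000e-01 1.209e+02] tip z 14.3 tool-y yaw 107.4 tilt 0.0 open 0.001 force(cradle) [ 1.  -0.9] 0.0
 to (0, 102, 14) tx 0.028 ty -0.090 tz -0.001
```

```bash
python3 -m crank '[{"tx":0.0136,"ty":-0.043,"tz":0,"ax":0,"ay":0,"az":0,"fingers":-1},{"tx":0.009,"ty":-0.0286,"tz":0,"ax":0,"ay":0,"az":0,"fingers":-1}]'
python3 -c "
from h import *; where((0,102,14))
p,d=manip.capture('top'); cv2.imwrite('pics/t2.png',cv2.resize(p[190:310,230:400],None,fx=4,fy=4)[:,:,::-1])"
```

```text
clock: 3.08
position: [0.5133, 0.0112, 0.0922]
eef_rot: [-0.152, 0.988, 0.0, -0.0]
force: [-0.7, 1.4, 0.5]
opening: 0.0005
gripper_force: 0.6
t 3.08 cradle xy [1.000e-01 1.066e+02] tip z 14.2 tool-y yaw 107.5 tilt 0.0 open 0.000 force(cradle) [-0.3  1.5] 0.5
 to (0, 102, 14) tx 0.007 ty -0.022 tz -0.001
```

View pics/t2.png

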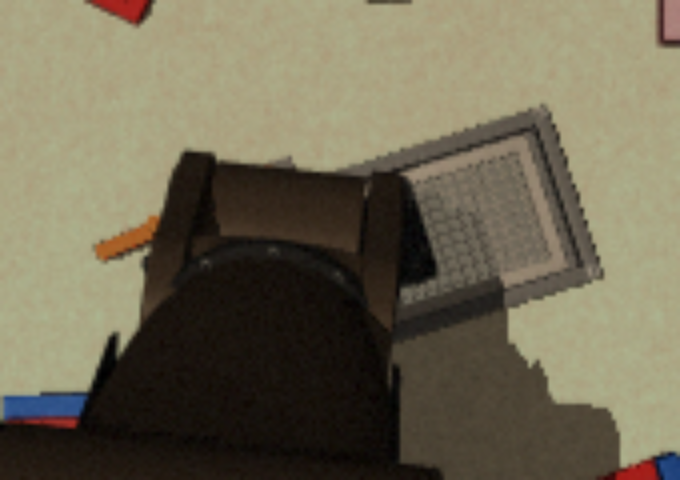

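The top crop shows the screen close to the back stop, with a gap of a few millimetres at about (560,245). The latch is untouched, its tip at (105,252). I push on in small steps until the force rises.

```bash
python3 -m crank '[{"tx":0.006,"ty":-0.019,"tz":0,"ax":0,"ay":0,"az":0,"fingers":-1},{"tx":0.003,"ty":-0.01,"tz":0,"ax":0,"ay":0,"az":0,"fingers":-1}]'
python3 -c "
from h import *; where()"
python3 -m crank '[{"tx":0.003,"ty":-0.01,"tz":0,"ax":0,"ay":0,"az":0,"fingers":-1},{"tx":0.0015,"ty":-0.005,"tz":0,"ax":0,"ay":0,"az":0,"fingers":-1}]'
python3 -c "
from h import *; where()"
```

```text
clock: 3.38
position: [0.515, 0.0056, 0.0922]
eef_rot: [-0.152, 0.988, 0.0, -0.0]
force: [-0.8, 1.1, 0.1]
opening: 0.0004
gripper_force: 0.4
t 3.38 cradle xy [ -0.  100.8] tip z 14.2 tool-y yaw 107.5 tilt 0.0 open 0.000 force(cradle) [-0.4  1.3] 0.1
clock: 3.62
position: [0.5154, 0.003, 0.0922]
eef_rot: [-0.152, 0.988, 0.0, -0.001]
force: [-3.0, 8.8, 1.2]
opening: 0.0006
gripper_force: 4.6
t 3.62 cradle xy [-0.4 98.2] tip z 14.2 tool-y yaw 107.5 tilt 0.1 open 0.001 force(cradle) [-0.3  9.3] 1.2
```

```bash
python3 -m crank '[{"tx":0.0015,"ty":-0.005,"tz":0,"ax":0,"ay":0,"az":0,"fingers":-1},{"tx":0,"ty":0,"tz":0,"ax":0,"ay":0,"az":0,"fingers":-1}]'
python3 -c "
from h import *; where()"
python3 -m crank '[{"tx":0.0015,"ty":-0.005,"tz":0,"ax":0,"ay":0,"az":0,"fingers":-1},{"tx":0,"ty":0,"tz":0,"ax":0,"ay":0,"az":0,"fingers":-1}]'
python3 -c "
from h import *; where((0,180,14),(105,180,100),(105,180,28))"
```

```text
clock: 3.88
position: [0.5151, 0.0027, 0.0922]
eef_rot: [-0.152, 0.988, 0.001, -0.001]
force: [-4.4, 11.2, 3.3]
opening: 0.0002
gripper_force: 5.9
t 3.88 cradle xy [-0.8 98. ] tip z 14.2 tool-y yaw 107.5 tilt 0.2 open 0.000 force(cradle) [-0.9 12. ] 3.3
clock: 4.12
position: [0.5151, 0.0025, 0.0922]
eef_rot: [-0.152, 0.988, 0.001, -0.002]
force: [-3.9, 19.2, 5.4]
opening: 0.0006
gripper_force: 10.3
t 4.12 cradle xy [-0.9 97.8] tip z 14.2 tool-y yaw 107.5 tilt 0.2 open 0.001 force(cradle) [ 2.1 19.5] 5.4
 to (0, 180, 14) tx -0.120 ty 0.393 tz -0.001
 to (105, 180, 100) tx 0.500 ty 0.159 tz 0.429
 to (105, 180, 28) tx 0.000 ty 0.000 tz 0.069
```

The screen is home: the push stalls at 19 N. Next I back off and look while I carry the hand over to the far side of the latch post.

```bash
python3 -m crank '[{"tx":-0.03,"ty":0.095,"tz":0,"ax":0,"ay":0,"az":0,"fingers":-1},{"tx":-0.03,"ty":0.095,"tz":0.2,"ax":0,"ay":0,"az":0,"fingers":-1},{"tx":-0.03,"ty":0.095,"tz":0.2,"ax":0,"ay":0,"az":0,"fingers":-1},{"tx":0.2,"ty":0.1,"tz":0.1,"ax":0,"ay":0,"az":0,"fingers":-1},{"tx":0.2,"ty":0.1,"tz":0,"ax":0,"ay":0,"az":0,"fingers":-1},{"tx":0.2,"ty":0.1,"tz":0,"ax":0,"ay":0,"az":0,"fingers":-1},{"tx":0,"ty":0,"tz":0,"ax":0,"ay":0,"az":0,"fingers":-1}]'
python3 - <<'E'
from h import *
where((92,180,28))
for n,b in(('side',(270,215,390,330)),('top',(225,210,330,290))):
    p,d=manip.capture(n)
    for k,z in(('blue',.032),('orange',.02)):
        try:
            m=mask(p,k,b); r,bx=rect(n,m,z); print(n,k,m.sum(),'cradle',(A@(np.array(r[0])-O)).round(1),np.round(r[1],1),[(A@(q-O)).round(0).tolist() for q in bx])
        except Exception as e: print(n,k,'none')
    cv2.imwrite(f'pics/{n}3.png',cv2.resize(p[190:330,240:420],None,fx=4,fy=4)[:,:,::-1])
E
```

```text
clock: 5.0
position: [0.62, 0.1193, 0.1919]
eef_rot: [-0.153, 0.988, -0.0, 0.001]
force: [-0.6, -0.0, 0.0]
opening: 0.0006
gripper_force: 0.0
t 5.00 cradle xy [134.4 177.4] tip z 113.9 tool-y yaw 107.6 tilt 0.1 open 0.001 force(cradle) [-0.5  0.2] 0.0
 to (92, 180, 28) tx -0.206 ty -0.052 tz -0.429
side blue 253 cradle [-41.  270.3] [14.4 73.3] [[-38.0, 307.0], [-58.0, 237.0], [-44.0, 233.0], [-24.0, 303.0]]
side orange 282 cradle [ 60.6 167.5] [ 19.3 143. ] [[47.0, 238.0], [55.0, 96.0], [75.0, 97.0], [66.0, 239.0]]
top blue 98 cradle [-0.1 81.7] [92.9 13.2] [[-47.0, 88.0], [-47.0, 75.0], [46.0, 75.0], [46.0, 88.0]]
top orange 81 cradle [ 68.2 124. ] [17.8 61.9] [[54.0, 153.0], [64.0, 92.0], [82.0, 95.0], [72.0, 156.0]]
```

View pics/side3.png

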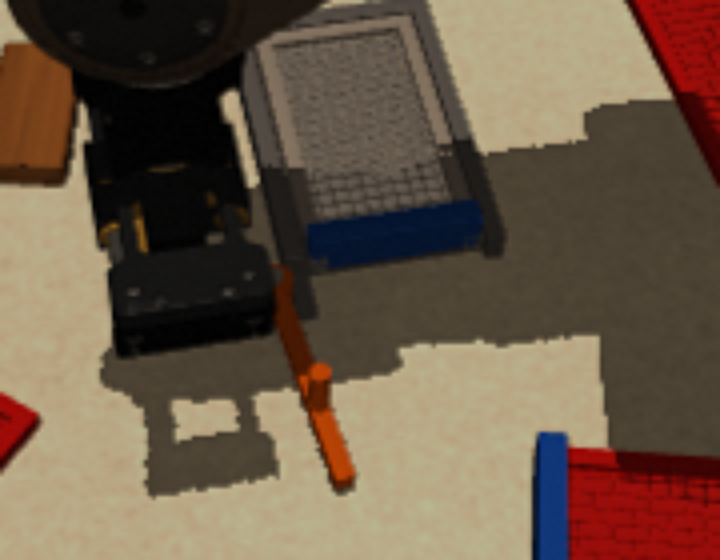

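The side crop shows the blue bar inside the mouth at (395,232), measured at y = 82 mm, so the screen origin is at about 0. The latch is still open, with its post at (318,385) and its tip at (345,480). I descend on the arm's outer (+x) side.

```bash
python3 -m crank '[{"tx":-0.16,"ty":-0.04,"tz":-0.1,"ax":0,"ay":0,"az":0,"fingers":-1},{"tx":0,"ty":0,"tz":-0.15,"ax":0,"ay":0,"az":0,"fingers":-1},{"tx":0,"ty":0,"tz":-0.12,"ax":0,"ay":0,"az":0,"fingers":-1},{"tx":0,"ty":0,"tz":-0.06,"ax":0,"ay":0,"az":0,"fingers":-1},{"tx":0,"ty":0,"tz":0,"ax":0,"ay":0,"az":0,"fingers":-1}]'
python3 - <<'E'
from h import *
where()
a0=1.45; P=[]
for a in np.linspace(1.4,0.0,9):
    # finger centre 18 mm behind post: post=pivot+85*(-cos a, sin a); opening direction = (sin a, cos a)
    P.append((72-85*np.cos(a)+18*np.sin(a),102+85*np.sin(a)+18*np.cos(a),28))
where(*P)
E
```

```text
clock: 5.72
position: [0.586, 0.1095, 0.106]
eef_rot: [-0.152, 0.988, 0.0, -0.001]
force: [0.0, 0.9, 0.3]
opening: 0.0002
gripper_force: 0.0
t 5.72 cradle xy [ 99.1 178.4] tip z 28.0 tool-y yaw 107.5 tilt 0.1 open 0.000 force(cradle) [0.3 0.9] 0.3
t 5.72 cradle xy [ 99.1 178.4] tip z 28.0 tool-y yaw 107.5 tilt 0.1 open 0.000 force(cradle) [0.3 0.9] 0.3
 to (np.float64(75.2908879932718), np.float64(188.82263562122347), 28) tx -0.129 ty 0.014 tz -0.000
 to (np.float64(60.12409735455972), np.float64(188.06952385342925), 28) tx -0.071 ty -0.027 tz -0.000
 to (np.float64(45.3200789898955), np.float64(184.68725303754252), 28) tx -0.065 ty -0.039 tz -0.000
 to (np.float64(31.331050096365853), np.float64(178.77914113700217), 28) tx -0.058 ty -0.049 tz -0.000
 to (np.float64(18.584332451096913), np.float64(170.52566278632452), 28) tx -0.048 ty -0.059 tz -0.000
 to (np.float64(7.469299046178353), np.float64(160.17893634648578), 28) tx -0.037 ty -0.066 tz -0.000
 to (np.float64(-1.6745200578290858), np.float64(148.05502246496619), 28) tx -0.025 ty -0.072 tz -0.000
 to (np.float64(-8.56780933023461), np.float64(134.52426939574445), 28) tx -0.012 ty -0.075 tz -0.000
 to (np.float64(-13.0), np.float64(120.0), 28) tx 0.001 ty -0.076 tz -0.000
```

```bash
python3 -m crank '[{"tx":-0.065,"ty":0.007,"tz":0,"ax":0,"ay":0,"az":0,"fingers":-1},{"tx":-0.065,"ty":0.007,"tz":0,"ax":0,"ay":0,"az":0,"fingers":-1},{"tx":-0.071,"ty":-0.027,"tz":0,"ax":0,"ay":0,"az":0,"fingers":-1},{"tx":-0.065,"ty":-0.039,"tz":0,"ax":0,"ay":0,"az":0,"fingers":-1},{"tx":-0.058,"ty":-0.049,"tz":0,"ax":0,"ay":0,"az":0,"fingers":-1}]'
python3 - <<'E'
from h import *
where()
for n,b in(('side',(270,215,390,330)),('top',(225,210,330,290))):
    p,d=manip.capture(n)
    try:
        m=mask(p,'orange',b); r,bx=rect(n,m,.02); print(n,m.sum(),'cradle',(A@(np.array(r[0])-O)).round(1),np.round(r[1],1),[(A@(q-O)).round(0).tolist() for q in bx])
    except Exception as e: print(n,'none')
    cv2.imwrite(f'pics/{n}4.png',cv2.resize(p[190:330,240:420],None,fx=4,fy=4)[:,:,::-1])
E
```

```text
clock: 6.35
position: [0.5208, 0.0891, 0.1066]
eef_rot: [-0.152, 0.988, 0.0, 0.0]
force: [1.4, 0.2, -0.0]
opening: 0.0006
gripper_force: 0.4
t 6.35 cradle xy [ 30.8 178.7] tip z 28.6 tool-y yaw 107.5 tilt 0.0 open 0.001 force(cradle) [ 1.4 -0.2] -0.0
side 98 cradle [ 67.3 112.6] [24.4 44.3] [[49.0, 130.0], [63.0, 88.0], [86.0, 96.0], [72.0, 138.0]]
top 1 cradle [ 82.3 101.4] [0. 0.] [[82.0, 101.0], [82.0, 101.0], [82.0, 101.0], [82.0, 101.0]]
```

View pics/side4.png

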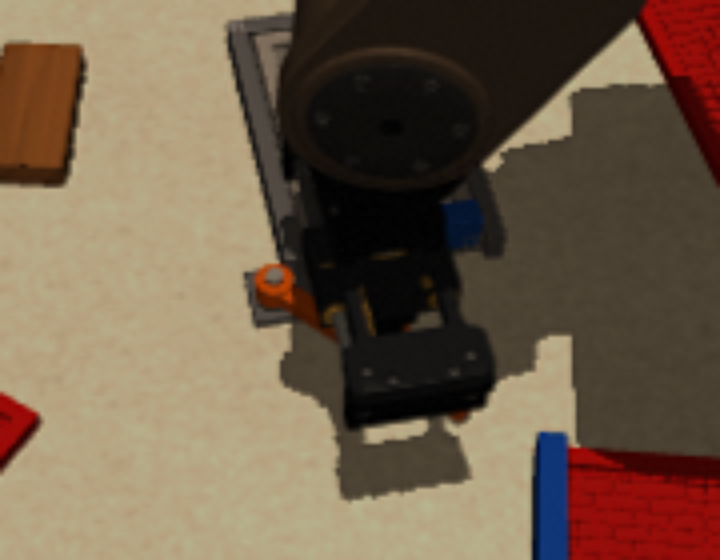

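The side crop shows the latch arm swinging with the finger, pivot at (275,285) and tip at (460,415), so I continue round the arc.

```bash
python3 -m crank '[{"tx":-0.048,"ty":-0.059,"tz":0,"ax":0,"ay":0,"az":0,"fingers":-1},{"tx":-0.037,"ty":-0.066,"tz":0,"ax":0,"ay":0,"az":0,"fingers":-1},{"tx":-0.025,"ty":-0.072,"tz":0,"ax":0,"ay":0,"az":0,"fingers":-1},{"tx":-0.012,"ty":-0.075,"tz":0,"ax":0,"ay":0,"az":0,"fingers":-1},{"tx":0.001,"ty":-0.05,"tz":0,"ax":0,"ay":0,"az":0,"fingers":-1}]'
python3 -c "
from h import *; where((-13,118,28))"
```

```text
clock: 7.08
position: [0.4975, 0.0239, 0.1063]
eef_rot: [-0.152, 0.988, 0.0, -0.0]
force: [0.4, 1.3, -0.6]
opening: 0.0004
gripper_force: 0.4
t 7.08 cradle xy [-11.2 123.6] tip z 28.3 tool-y yaw 107.4 tilt 0.0 open 0.000 force(cradle) [0.7 1.2] -0.6
 to (-13, 118, 28) tx -0.000 ty -0.029 tz -0.001
```

```bash
python3 -m crank '[{"tx":0.006,"ty":-0.019,"tz":0,"ax":0,"ay":0,"az":0,"fingers":-1},{"tx":0.003,"ty":-0.01,"tz":0,"ax":0,"ay":0,"az":0,"fingers":-1}]'
python3 -c "
from h import *; where()"
python3 -m crank '[{"tx":0.003,"ty":-0.01,"tz":0,"ax":0,"ay":0,"az":0,"fingers":-1},{"tx":0.0015,"ty":-0.005,"tz":0,"ax":0,"ay":0,"az":0,"fingers":-1}]'
python3 -c "
from h import *; where()"
```

```text
clock: 7.32
position: [0.4994, 0.0191, 0.1062]
eef_rot: [-0.152, 0.988, 0.0, -0.0]
force: [0.2, 0.9, 0.7]
opening: 0.0003
gripper_force: 0.3
t 7.33 cradle xy [-10.8 118.4] tip z 28.2 tool-y yaw 107.5 tilt 0.0 open 0.000 force(cradle) [0.4 0.8] 0.7
clock: 7.58
position: [0.5, 0.0167, 0.1062]
eef_rot: [-0.152, 0.988, 0.0, -0.0]
force: [-1.2, 7.9, -0.2]
opening: 0.0006
gripper_force: 4.2
t 7.58 cradle xy [-10.9 115.9] tip z 28.2 tool-y yaw 107.5 tilt 0.0 open 0.001 force(cradle) [1.2 7.9] -0.2
```

```bash
python3 -m crank '[{"tx":0.0015,"ty":-0.006,"tz":0,"ax":0,"ay":0,"az":0,"fingers":-1},{"tx":0,"ty":0,"tz":0,"ax":0,"ay":0,"az":0,"fingers":-1},{"tx":0,"ty":0,"tz":0,"ax":0,"ay":0,"az":0,"fingers":-1}]'
python3 -c "
from h import *; where()"
```

```text
clock: 7.95
position: [0.5, 0.0164, 0.1062]
eef_rot: [-0.152, 0.988, 0.001, -0.0]
force: [-1.7, 12.8, 0.2]
opening: 0.0007
gripper_force: 6.6
t 7.95 cradle xy [-11.  115.6] tip z 28.2 tool-y yaw 107.5 tilt 0.1 open 0.001 force(cradle) [ 2.2 12.7] 0.2
```

The push stalls at 13 N against the stop. I retract straight back, then up and away, and look.

```bash
python3 -m crank '[{"tx":-0.03,"ty":0.095,"tz":0,"ax":0,"ay":0,"az":0,"fingers":-1},{"tx":-0.03,"ty":0.095,"tz":0.1,"ax":0,"ay":0,"az":0,"fingers":-1},{"tx":-0.05,"ty":0.2,"tz":0.2,"ax":0,"ay":0,"az":0,"fingers":-1},{"tx":-0.05,"ty":0.2,"tz":0.2,"ax":0,"ay":0,"az":0,"fingers":-1},{"tx":-0.05,"ty":0.25,"tz":0.1,"ax":0,"ay":0,"az":0,"fingers":-1},{"tx":-0.05,"ty":0.25,"tz":0,"ax":0,"ay":0,"az":0,"fingers":-1},{"tx":-0.05,"ty":0.25,"tz":0,"ax":0,"ay":0,"az":0,"fingers":-1},{"tx":0,"ty":0,"tz":0,"ax":0,"ay":0,"az":0,"fingers":-1}]'
python3 - <<'E'
from h import *
where()
for n,b in(('side',(270,215,390,330)),('top',(280,210,330,300))):
    p,d=manip.capture(n)
    for k,z in(('blue',.032),('orange',.02)):
        try:
            m=mask(p,k,b); r,bx=rect(n,m,z); print(n,k,m.sum(),'cradle',(A@(np.array(r[0])-O)).round(1),np.round(r[1],1),[(A@(q-O)).round(0).tolist() for q in bx])
        except Exception as e: print(n,k,'none')
    if n=='top': cv2.imwrite('pics/top5.png',cv2.resize(p[190:330,240:420],None,fx=4,fy=4)[:,:,::-1])
E
```

```text
clock: 8.95
position: [0.437, 0.2862, 0.2263]
eef_rot: [-0.154, 0.988, 0.0, 0.0]
force: [-0.6, -0.1, 0.7]
opening: 0.0004
gripper_force: 0.0
t 8.95 cradle xy [ 10.5 391.8] tip z 148.3 tool-y yaw 107.7 tilt 0.0 open 0.000 force(cradle) [-0.6  0.1] 0.7
side blue 382 cradle [-2.2 89.8] [99.4 28.7] [[-52.0, 104.0], [-52.0, 75.0], [48.0, 76.0], [47.0, 104.0]]
side orange 461 cradle [10.7 96.5] [139.1  42.6] [[-60.0, 115.0], [-58.0, 73.0], [81.0, 78.0], [79.0, 120.0]]
top blue 191 cradle [-1.5 82.2] [99.  14.9] [[-51.0, 90.0], [-51.0, 75.0], [48.0, 75.0], [48.0, 90.0]]
top orange 212 cradle [11.3 99.8] [141.9  20.5] [[-60.0, 107.0], [-59.0, 86.0], [83.0, 93.0], [82.0, 113.0]]
```

View pics/top5.png

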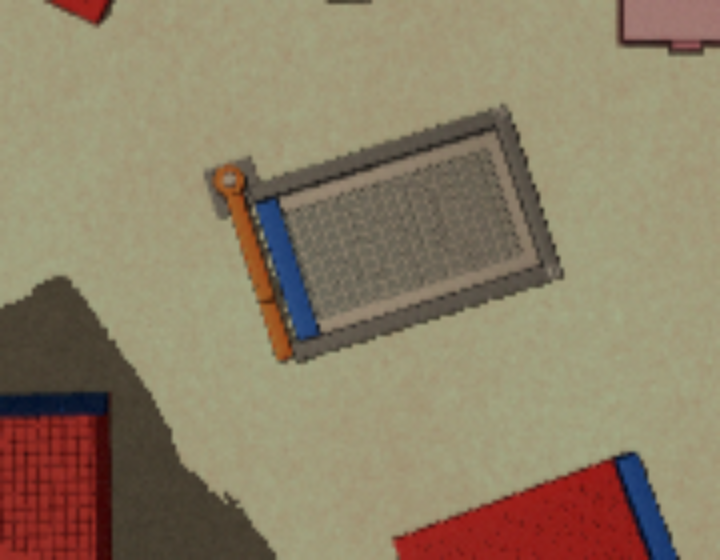

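The top crop shows the arm across the mouth from pivot (230,180) to tip (284,355), parallel to the blue bar to within 0.01 rad. The bar is at y = 82 mm, so the screen is home, and the hand is well clear.

```bash
python3 -c "
from workcell import manip; print(manip.finish_job())"
```

```text
the job is handed in; nothing more can be done
None
```

The job is handed in at about 9 s of the 54 s allowed: the screen measures fully home, the latch arm lies closed across the mouth against its stop, and the hand is clear; no verdict was returned.

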